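# Load the label roll into the bench dispenser

## Task

Put the label roll into the dispenser: squeeze its spring-loaded spindle shorter so that it fits between the two white end cups, let it spring out so that each shaft end sits fully home in a cup (either way round), and then swing the red retaining bar over the roll all the way down. Let go of everything at the end, and leave the jar, the meter and the mug where they are.

Things in the scene. Friction and masses are not known exactly. Their poses are not given: they have to be found in the camera images.
- dispenser: Label-roll dispenser fixed to the bench, dark base 155 x 185 x 12 mm. Origin on the bench midway between the cups; x to its back (bar hinge), y from right to left cup, z up. Two white posts with cups face each other: inner faces at y = +-60 mm, 12 mm thick, 36 mm wide in x, tops 74 mm above the bench. The common axis of the cups is 62 mm above the bench.
- cup_left (a point): Centre of the floor of the left cup, at (0, 66, 62) mm in the dispenser's frame; same axes. The cup is a blind round hole in the post's inner face: 16 mm diameter, 6 mm deep, mouth bevelled by 2 mm, closed on top, so a shaft end can enter only along y.
- cup_right (a point): Centre of the floor of the right cup, like the left one, at (0, -66, 62) mm in the dispenser's frame; same axes.
- bar_hinge (a point): Middle of the retaining bar's hinge line, at (70, 0, 30) mm in the dispenser's frame; the hinge line runs along the dispenser's y.
- bar_mid (a point): Middle of the upper face of the red flat bar (24 x 176 x 6 mm, long along the dispenser's y), carried by two 8 mm arms at y = +-84 mm, outside the posts. Down, this point is at (-62, 0, 73) mm in the dispenser's frame, face level. The bar's centre (3 mm under the face) circles the hinge line at 138 mm radius and clears a fitted roll.
- bar (a joint): Angle of the retaining bar (rad): 0 = fully down at the front (its stop), growing as it swings up and back; stop at 2.0. It starts standing open at 1.5 to 1.9, its edge up to 180 mm above the bench. The hinge is stiff (0.2 N m, some 2 to 3 N at the bar): it stays where it is left and must be pushed all the way down.
- roll_center (a point): Label roll on its sprung spindle (0.15 to 0.3 kg): middle of the axis, half-way between the end discs while free. y runs along the spindle from plain to sprung end. It lies on flats of its six-sided discs (70 mm across flats, 4 mm thick), axis level, 35 mm above the bench. Outer faces of the discs at y = -34 (blue, fixed) and +34 mm (orange, sprung). White roll 60 mm diameter, y = -30 to +2 mm.
- tip_plain (a point): End of the plain shaft (blue disc), on the axis, at y = -68 mm from roll_center. Each shaft is 10 mm in diameter, stands 34 mm out of its disc, and tapers over its last 4 mm to 5 mm.
- tip_sprung (a point): End of the sprung shaft (orange disc), on the axis; at y = +68 mm from roll_center when free (136 mm tip to tip), less the compression. Disc and shaft move together. Seated in the cups, about 4 mm of compression remains.
- plunger (a joint): Compression of the spindle (m): 0 = free (68 mm over the discs), 0.026 = fully in (stop; 42 mm over the discs, 110 mm tip to tip). The spring takes 2.6 N to start and 8 N fully in. Pinching the discs together from above, on their parts over the shafts, compresses it; both shaft ends then spring out as the pinch is opened.
- roll: The whole label roll and spindle; same axes as roll_center; its origin lies 35 mm from the axis, under it on the bench at the start.
- jar_center (a point): Bystander: black screw-top jar, 60 mm diameter, 70 mm high; its centre.
- meter_center (a point): Bystander: yellow hand meter lying flat, 140 x 75 x 34 mm (long side along its x), dial 6 mm higher; its centre.
- mug_center (a point): Bystander: blue mug, 76 mm diameter, 85 mm high, with a handle; its centre.
There are look-alikes about, which are no part of the job. Leave any green look-alike of the roll alone.

How it is judged (in metres and radians):
On the way, in this order (a step that is already met when the one before it is completed fails the run):
1. the spindle is seated in both cups and released, the bar not yet down (((distance between tip_plain and cup_right below 0.005 m and distance between tip_sprung and cup_left below 0.005 m) or (distance between tip_plain and cup_left below 0.005 m and distance between tip_sprung and cup_right below 0.005 m)) and contact force between roll and the fingers below 0.2 N), for 0.2 s.
2. the retaining bar is fully down (value of joint bar below 0.08 rad), for 0.2 s.
At the end, for the whole second after the job is handed in: Each shaft end lies within 5 mm of the centre of a cup's floor, one in each cup, either way round; the retaining bar is within 0.08 rad of its down stop; the roll is at rest and released. The roll must be seated before the bar comes down (all of step 1 and value of joint bar below 0.08 rad and linear speed of roll below 0.02 m/s); the robot touches nothing.
It fails at once if the black jar is moved by more than 30 mm or tipped over (distance of jar_center from where it was at the start of the episode above 0.03 m or angle between jar_center's own z axis and vertical above 0.5 rad).
It fails at once if the yellow meter is moved by more than 30 mm or tipped over (distance of meter_center from where it was at the start of the episode above 0.03 m or angle between meter_center's own z axis and vertical above 0.5 rad).
It fails at once if the blue mug is moved by more than 30 mm or tipped over (distance of mug_center from where it was at the start of the episode above 0.03 m or angle between mug_center's own z axis and vertical above 0.5 rad).
It also fails if it takes over 64 s, if anything falls off the work surface, if the arm or the gripper's body presses on something with over 40 N, if the wrist force passes 120 N, or if a joint passes its speed limit or range.

## Robot

A 6-joint arm with a two-finger parallel gripper is mounted at the origin on the work surface. World frame = base frame: x ahead of the robot, y to its left, z up, the work surface at z = 0. Lengths are in mm, angles in degrees, forces in N, time in s.
With the tool pointing down it reaches from about 375 to 900 mm from the base axis. Payload 3.1 kg.
Tool frame: the origin (TCP) lies at the very end of the fingers, on their centre line; the grasp point (between the pads) lies 19 mm behind it; z points along the fingers, y is the line along which they close (so a half turn about z gives the same grasp; the last joint's range is limited). The gripper opens to 87 mm and grips with 3 to 60 N. Pads are 19 mm wide; open, the fingers measure 117 mm over their backs; the gripper's body (75 mm by 190 mm) begins 51 mm behind the grasp point.
Start: joints at [-85.743, 30.224, 82.088, -0, 67.689, -10.227], TCP at [156.347, -605.105, 222.548] pointing down, gripper open.
Joint ranges: [-176.69, 176.69], [-43.24, 126.21], [12.49, 139.97], [-82, 262], [0, 151.66], [-163.58, 163.58]. Speed limits (degrees/s): [159.86, 159.86, 180, 180, 180, 180].

## Interface

Orientations are given as [roll, pitch, yaw] about the fixed x, y, z axes, in that order (R = Rz(yaw) Ry(pitch) Rx(roll)).
In Python, from rig import read_state, grab_frame, camera_params, ticket gives the robot as it stands.
- The arm moves only by the shell command python3 -m crank 'ROWS' [FORCE]. ROWS is JSON, a list of rows, each a list of 7 numbers: the shift along the tool's x, y, z in cm, then the turn, a rotation vector about the tool's x, y, z in degrees, then the finger opening in cm, from 0 to 8.7. A call has 1 to 10 rows; each row is the pose to reach, as a shift and turn from the pose commanded when the call began, along the tool's axes at that moment; what a row does not reach only later rows make up. A row lasts 1/12 s, in which the tool goes at most 41.7 mm and 7.16 degrees, less where a joint would pass 70% of its speed; a pose out of reach is approached as far as the arm can. A call with a gripper value outside its range is refused whole. The fingers move at their own pace and stop on an object; FORCE is the grip in N (left out, the last holds). Time passes only in rows, so rows that repeat a pose let the fingers close. It gives the time, the measured TCP pose, the force, the opening and the grip force at its end, in the units of the state.
- read_state(): the state, without advancing time (a new reading comes with each control period).
- grab_frame(name): name is "scene" or "top"; returns the picture (420x560x3 uint8, blue, green, red); there is no depth.
- camera_params(name): a dict with "fovy" (degrees; the focal length in pixels is half the picture's height over the tangent of half this angle, whatever the lens; pixels are square), "cx", "cy" (the principal point, pixels), "k1" (the pictures are not rectified: a ray, as slopes to the right and down, at radius r is drawn at 1 + k1 r^2 times it, then the intrinsics apply), "R" (3x3) and "t" (3): a world point X has camera coordinates R X + t. Camera axes: x right, y down, z forward; pixel columns grow to the right and rows downward; lengths in mm; the calibration is good to about 2 mm. A picture is of the moment at which its call begins. camera_params takes no time and is no camera call.
- ticket.finish_job(): hands the job in; it is judged then, once.
The state is a dict: "time": time; "joint_pos": joint angles; "joint_velocities": joint speeds; "joint_efforts": joint torques, N m; "eef_pos": TCP position; "tcp_rot": TCP orientation; "contact_force": force on the tool from outside, world axes, zero at the start; "ft_torque": the same for the moment, N m; "opening": finger opening in mm; "grasp_force": force on a finger pad.
Only numpy, scipy, OpenCV 4.12 (cv2) and the standard library are available. Lean on these libraries where they do the work, as an engineer would, in place of code of your own. Each camera call takes 0.05 s, during which the arm holds its last target. There are 200 camera calls.

## Working session

There is one attempt and no reset: what is moved stays moved. The work goes in short steps, Python scripts to look and compute and a shell command to move; the robot and the scene stay as the last step left them, time stands still between calls to the robot, and variables do not carry over. Pictures are saved under pics/ and viewed, at most 10 in all, crops included, and the job is handed in when it is done.

```bash
ls; mkdir -p pics; python3 - <<'E'
from rig import *
import cv2
for n in("scene","top"):
    cv2.imwrite(f"pics/{n}0.png",grab_frame(n)); print(n,camera_params(n))
print(read_state())
E
```

```text
pics
scene {'fovy': 54.63670962187214, 'cx': 278.09337749698113, 'cy': 202.9758441074342, 'k1': -0.05853302326093689, 'R': array([[ 0.83891252,  0.5439708 , -0.0179317 ],
       [ 0.30133165, -0.49164593, -0.81699665],
       [-0.45323837,  0.67998533, -0.57636354]]), 't': array([-461.45288705,  -97.2729256 , 1482.89335671])}
top {'fovy': 45.75463290443844, 'cx': 281.6722179944407, 'cy': 203.0773505101798, 'k1': -0.08170852831987643, 'R': array([[ 0.01267248, -0.99978567,  0.01637147],
       [-0.99444585, -0.01431225, -0.10427184],
       [ 0.1044838 , -0.01495916, -0.99441408]]), 't': array([ -35.86647487,  553.60981146, 1337.44979447])}
{'time': 0.1, 'joint_pos': array([-8.57421108e+01,  3.02743026e+01,  8.21485175e+01, -1.23666248e-03,
        6.76896235e+01, -1.02288048e+01]), 'joint_velocities': array([ 0.00602017, -0.12039176, -0.23855951,  0.02125683,  0.03751421,
        0.02772347]), 'joint_efforts': array([-3.84861851e-04, -4.40986061e+01, -1.77151179e+01,  6.35441369e-02,
        5.33700536e-02, -4.35857635e-05]), 'eef_pos': array([ 156.30403479, -604.46151815,  221.66530632]), 'tcp_rot': array([-1.79889140e+02, -1.88426888e-02,  1.44871463e+01]), 'contact_force': array([-0.38476412,  0.26465007,  0.16670154]), 'ft_torque': array([-0.00622902, -0.01680976,  0.00278631]), 'grasp_force': 0.0, 'opening': 87.11882673457414}
```

View pics/scene0.png

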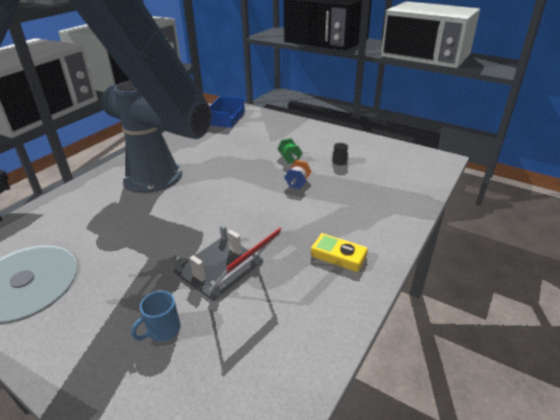

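View pics/top0.png

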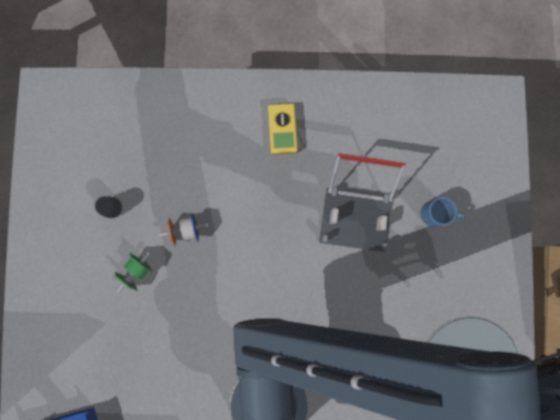

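```bash
cat > h.py <<'E'
from rig import *
import numpy as np, cv2
def cam(n):
    p=camera_params(n); f=210/np.tan(np.radians(p['fovy'])/2)
    return p,np.array([[f,0,p['cx']],[0,f,p['cy']],[0,0,1]]),np.array([p['k1'],0,0,0,0])
def ray(n,uv):
    p,K,D=cam(n); x=cv2.undistortPoints(np.array(uv,float).reshape(-1,1,2),K,D).reshape(-1,2)
    d=np.c_[x,np.ones(len(x))]@p['R']; return -p['R'].T@p['t'],d
def plane(n,uv,z):
    c,d=ray(n,uv); return c+d*((z-c[2])/d[:,2])[:,None]
def proj(n,X):
    p,K,D=cam(n); return cv2.projectPoints(np.array(X,float).reshape(-1,1,3),cv2.Rodrigues(p['R'])[0],p['t'],K,D)[0].reshape(-1,2)
def tri(a,b):
    (c1,d1),(c2,d2)=ray("top",a),ray("scene",b); d1=d1[0];d2=d2[0]
    s=np.linalg.lstsq(np.c_[d1,-d2],c2-c1,rcond=None)[0]; P,Q=c1+s[0]*d1,c2+s[1]*d2
    return (P+Q)/2,np.linalg.norm(P-Q)
def crop(img,x,y,w,h,s,f): cv2.imwrite(f,cv2.resize(img[y:y+h,x:x+w],None,fx=s,fy=s,interpolation=cv2.INTER_CUBIC))
def blobs(img,lo,hi,amin=10):
    m=cv2.inRange(cv2.cvtColor(img,cv2.COLOR_BGR2HSV),lo,hi); n,_,st,c=cv2.connectedComponentsWithStats(m)
    return [(st[i].tolist(),c[i].round(2).tolist()) for i in range(1,n) if st[i,4]>=amin]
E
python3 - <<'E'
from h import *
t=cv2.imread("pics/top0.png"); s=cv2.imread("pics/scene0.png")
A=cv2.resize(t[205:255,150:220],None,fx=8,fy=8,interpolation=cv2.INTER_CUBIC)
B=cv2.resize(t[185:255,310:400],None,fx=560/90,fy=560/90,interpolation=cv2.INTER_CUBIC)[:436]
C=cv2.resize(s[155:195,275:325],None,fx=5,fy=5,interpolation=cv2.INTER_CUBIC)
D=cv2.resize(s[220:300,165:285],None,fx=4.5,fy=4.5,interpolation=cv2.INTER_CUBIC)
crop(t,150,205,70,50,8,"pics/a.png"); cv2.imwrite("pics/b.png",B)
o=np.zeros((360,800,3),np.uint8); o[:200,:250]=C; o[:360,255:795]=D; cv2.imwrite("pics/c.png",o)
for n,i in(("top",t),("scene",s)):
    print(n,"or",blobs(i,(5,120,80),(18,255,255)),"bl",blobs(i,(108,130,50),(125,255,255),15)[:8],"red",blobs(i,(0,150,80),(4,255,255),30))
E
```

```text
top or [([169, 223, 6, 20, 39], [170.72, 232.97])] bl [([55, 410, 41, 10, 240], [80.03, 415.88])] red [([374, 160, 27, 6, 36], [386.61, 162.33])]
scene or [([204, 95, 12, 7, 56], [209.23, 97.77]), ([80, 124, 41, 26, 122], [102.24, 136.78]), ([66, 143, 14, 14, 53], [72.26, 149.53]), ([35, 160, 19, 11, 64], [43.28, 165.55]), ([292, 160, 19, 16, 107], [302.13, 165.62]), ([468, 163, 18, 8, 70], [476.51, 166.49]), ([494, 165, 66, 26, 701], [528.13, 177.03]), ([9, 172, 16, 12, 52], [14.5, 177.08])] bl [([143, 0, 48, 64, 1043], [172.46, 20.76]), ([192, 0, 55, 127, 4534], [221.39, 59.24]), ([247, 0, 26, 35, 595], [259.84, 15.16]), ([279, 0, 5, 27, 119], [281.01, 12.73]), ([368, 0, 18, 39, 422], [376.23, 19.08]), ([392, 0, 14, 6, 37], [396.3, 1.7]), ([418, 0, 118, 60, 2486], [498.41, 25.32]), ([498, 0, 62, 178, 5346], [537.5, 106.38])] red [([228, 233, 47, 36, 133], [245.68, 254.14])]
```

View pics/a.png

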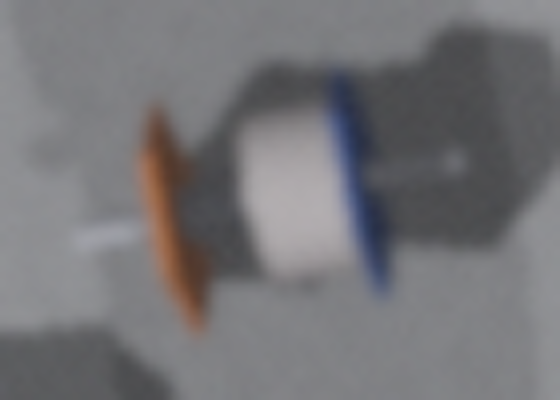

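View pics/b.png

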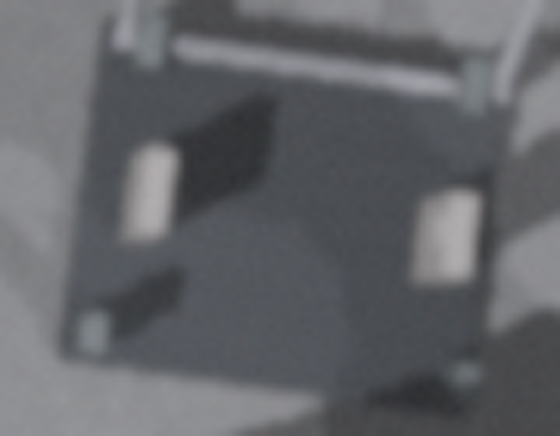

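View pics/c.png

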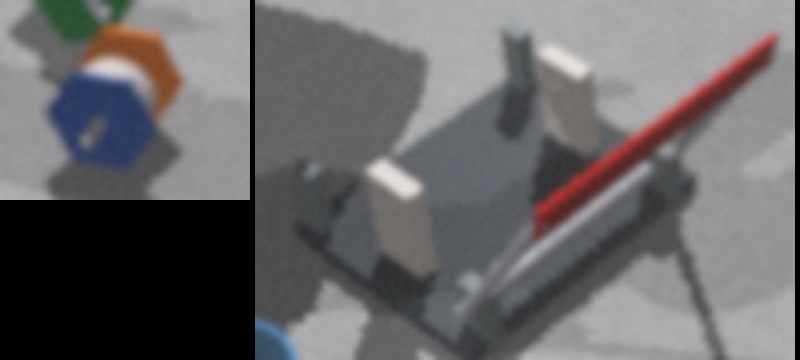

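```bash
cat > m.py <<'E'
from h import *
np.set_printoptions(suppress=True,precision=1)
a=lambda x,y:((x+.5)/8-.5+150,(y+.5)/8-.5+205)
b=lambda x,y:((x+.5)*90/560-.5+310,(y+.5)*90/560-.5+185)
d=lambda x,y:((x-255+.5)/4.5-.5+165,(y+.5)/4.5-.5+220)
c=lambda x,y:((x+.5)/5-.5+275,(y+.5)/5-.5+155)
print("cam",ray("top",[0,0])[0],ray("scene",[0,0])[0])
S,P=plane("top",[a(75,241),a(462,159)],35); print("tips",S,P,np.linalg.norm(S-P),"mid",(S+P)/2,"yaw of y",np.degrees(np.arctan2(*(S-P)[1::-1])))
print("plain tip tri",tri(a(462,159),c(84,143)))
R=plane("scene",[d(365,170),d(385,158),d(425,190),d(405,203)],74);L=plane("scene",[d(537,58),d(553,45),d(593,68),d(578,80)],74)
print(R,L); r,l=R.mean(0),L.mean(0)
print("scene posts",r,l,(r+l)/2,np.linalg.norm(l-r),np.degrees(np.arctan2(*(l-r)[1::-1])))
R=plane("top",[b(428,188),b(482,190),b(474,284),b(412,282)],74);L=plane("top",[b(132,143),b(180,146),b(168,242),b(121,240)],74)
print(R,L); r,l=R.mean(0),L.mean(0)
print("top posts",r,l,(r+l)/2,np.linalg.norm(l-r),np.degrees(np.arctan2(*(l-r)[1::-1])))
B=plane("top",[b(62,355),b(485,388)],12);print("front corners",B)
for n,i in(("top",cv2.imread("pics/top0.png")),("scene",cv2.imread("pics/scene0.png"))):
    print(n,[x for x in blobs(i,(105,110,30),(128,255,255),10) if (n=="top" and 150<x[1][0]<220) or (n=="scene" and 275<x[1][0]<325 and x[1][1]>155)])
E
python3 m.py
```

```text
cam [ 411.2   -7.9 1388.3] [1088.5 -805.2  766.9]
tips [462.2 304.4  35. ] [492.1 173.3  35. ] 134.5086943195742 mid [477.1 238.9  35. ] yaw of y 102.84317093507636
plain tip tri (array([491.8, 172.7,  39.1]), np.float64(0.08462326810753737))
[[ 481.9 -303.    74. ]
 [ 484.7 -289.7   74. ]
 [ 521.3 -297.3   74. ]
 [ 518.9 -310.9   74. ]] [[ 501.9 -175.    74. ]
 [ 502.4 -160.1   74. ]
 [ 536.2 -164.7   74. ]
 [ 535.4 -178.2   74. ]]
scene posts [ 501.7 -300.2   74. ] [ 519.  -169.5   74. ] [ 510.3 -234.9   74. ] 131.87434933282879 82.46788907154341
[[ 521.6 -285.9   74. ]
 [ 521.1 -309.3   74. ]
 [ 480.7 -305.5   74. ]
 [ 481.3 -278.7   74. ]] [[ 539.2 -158.5   74. ]
 [ 538.2 -179.1   74. ]
 [ 497.1 -174.    74. ]
 [ 497.6 -153.9   74. ]]
top posts [ 501.2 -294.8   74. ] [ 518.  -166.4   74. ] [ 509.6 -230.6   74. ] 129.56014046575936 82.52586476722718
front corners [[ 450.2 -134.7   12. ]
 [ 437.6 -324.2   12. ]]
top [([192, 219, 3, 6, 12], [193.17, 221.5])]
scene [([286, 170, 20, 18, 212], [295.36, 178.32])]
```

```bash
cat > g.py <<'E'
import sys,json
from h import *
from scipy.spatial.transform import Rotation as R
np.set_printoptions(suppress=True,precision=2)
def go(*T):  # targets (x,y,z,yaw) mm,deg, tool down
    s=read_state(); R0=R.from_euler('xyz',s['tcp_rot'],degrees=True)
    print("t",round(s['time'],2),"pos",s['eef_pos'],s['tcp_rot'],"F",s['contact_force'],"op",round(s['opening'],1),"gf",s['grasp_force'])
    for t in T:
        d=R0.inv().apply(np.array(t[:3])-s['eef_pos'])/10; w=(R0.inv()*R.from_euler('xyz',[180,0,t[3]],degrees=True)).as_rotvec(degrees=True)
        print(t,"->",d,w)
D0=np.array([510.3,-235.2,0]); DY=-7.5
def disp(x,y,z): 
    return tuple(D0+R.from_euler('z',DY,degrees=True).apply([x,y,z]))+(DY,)
if __name__=="__main__":
    go(*[disp(*t[1:]) if t[0]=="d" else t for t in json.loads(sys.argv[1])])
E
python3 g.py '[[560,-150,260,13],[477,239,180,12.84]]'
```

```text
t 0.1 pos [ 156.3  -604.46  221.67] [-179.89   -0.02   14.49] F [-0.38  0.26  0.17] op 87.1 gf 0.0
[560, -150, 260, 13] -> [ 50.46 -33.91  -3.75] [-0.11 -0.02  1.49]
[477, 239, 180, 12.84] -> [ 52.15 -73.63   4.33] [-0.11 -0.02  1.65]
```

```bash
python3 -m crank '[[15,-10,-2,0,0,0,8.7],[50.5,-33.9,-3.7,0,0,1.5,8.7],[50.5,-33.9,-3.7,0,0,1.5,8.7],[50.5,-33.9,-3.7,0,0,1.5,8.7],[50.5,-33.9,-3.7,0,0,1.5,8.7],[50.5,-33.9,-3.7,0,0,1.5,8.7],[50.5,-33.9,-3.7,0,0,1.5,8.7],[50.5,-33.9,-3.7,0,0,1.5,8.7],[50.5,-33.9,-3.7,0,0,1.5,8.7],[50.5,-33.9,-3.7,0,0,1.5,8.7]]' 10; python3 g.py '[[560,-150,260,13],[477,239,180,12.84]]'
```

```text
time: 0.93
eef_pos: [433.5, -292.4, 248.4]
tcp_rot: [-180.0, 0.0, 13.0]
contact_force: [1.6, -1.0, -0.3]
opening: 87.0
grasp_force: 0.0
t 0.93 pos [ 433.45 -292.44  248.43] [-179.97    0.02   12.97] F [ 1.6  -1.01 -0.26] op 87.0 gf 0.0
[560, -150, 260, 13] -> [ 15.53 -11.04  -1.16] [-0.03  0.02 -0.03]
[477, 239, 180, 12.84] -> [ 16.17 -50.81   6.87] [-0.03  0.02  0.13]
```

```bash
python3 -m crank '[[16.2,-50.8,6.9,0,0,0,8.7],[16.2,-50.8,6.9,0,0,0,8.7],[16.2,-50.8,6.9,0,0,0,8.7],[16.2,-50.8,6.9,0,0,0,8.7],[16.2,-50.8,6.9,0,0,0,8.7],[16.2,-50.8,6.9,0,0,0,8.7],[16.2,-50.8,6.9,0,0,0,8.7],[16.2,-50.8,6.9,0,0,0,8.7],[16.2,-50.8,6.9,0,0,0,8.7],[16.2,-50.8,6.9,0,0,0,8.7]]'  && python3 -m crank '[[0,-10,0,0,0,0,8.7],[0,-10,0,0,0,0,8.7],[0,-10,0,0,0,0,8.7],[0,-10,0,0,0,0,8.7]]' >/dev/null;  python3 g.py '[[477,239,120,12.84],[477,239,44,12.84]]'
```

```text
time: 1.77
eef_pos: [466.1, 119.5, 194.7]
tcp_rot: [-180.0, 0.0, 13.0]
contact_force: [0.8, -0.2, 0.5]
opening: 87.0
grasp_force: 0.0
t 2.1 pos [442.35 218.28 194.71] [-179.94    0.06   13.3 ] F [-0.01 -0.15  1.01] op 86.8 gf 0.0
[477, 239, 120, 12.84] -> [ 3.86 -1.21  7.47] [-0.06  0.06  0.46]
[477, 239, 44, 12.84] -> [ 3.86 -1.2  15.07] [-0.06  0.06  0.46]
```

```bash
python3 -m crank '[[3.9,-1.2,4,0,0,0.5,8.7],[3.9,-1.2,7.5,0,0,0.5,8.7],[3.9,-1.2,10,0,0,0.5,8.7],[3.9,-1.2,10,0,0,0.5,8.7]]'  ;  python3 - <<'E'
from h import *
t=grab_frame("top");s=grab_frame("scene")
o=np.zeros((400,800,3),np.uint8); o[:400,:400]=cv2.resize(t[190:270,140:220],(400,400),interpolation=2); o[:400,400:]=cv2.resize(s[125:205,255:335],(400,400),interpolation=2); cv2.imwrite("pics/d.png",o)
E
python3 g.py '[[477,239,44,12.84]]'
```

```text
time: 2.43
eef_pos: [476.1, 233.5, 89.7]
tcp_rot: [180.0, 0.7, 12.5]
contact_force: [-1.3, -0.0, -0.8]
opening: 86.8
grasp_force: 0.0
t 2.53 pos [478.51 234.25  94.24] [179.98   0.22  12.43] F [-0.2  -0.38  0.93] op 86.9 gf 0.0
[477, 239, 44, 12.84] -> [-0.03 -0.5   5.02] [ 0.02  0.22 -0.41]
```

View pics/d.png

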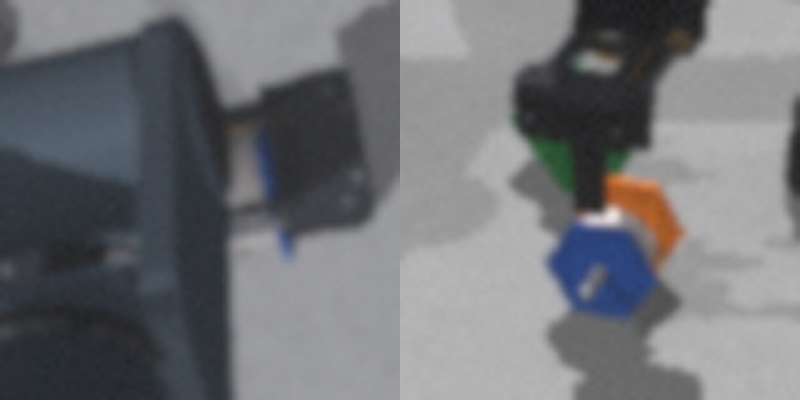

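```bash
python3 - <<'E'
from h import *
p=np.array([478.5,234.25,94.2]); ax=np.array([np.sin(np.radians(12.43)),-np.cos(np.radians(12.43)),0])
q=lambda X:((proj("scene",X)-[255,125]+.5)*5-.5)+[400,0]
print("fingers near(+)",q([p+ax*43.5,p+ax*58.5]),"far",q([p-ax*43.5]))
a=np.array([np.sin(np.radians(12.84)),-np.cos(np.radians(12.84)),0]);c=np.array([477.1,238.9,35])
print("blue disc ctr, plain tip",q([c+a*34,c+a*68]),"blue top",q([c+a*34+[0,0,35]]))
E
```

```text
fingers near(+) [[594.07519201 207.36772928]
 [586.68417684 218.28666918]] far [[634.54255011 147.59051793]]
blue disc ctr, plain tip [[600.37870014 272.88393891]
 [584.46078079 298.41276024]] blue top [[600.65529104 228.51222702]]
```

```bash
python3 -m crank '[[0,-0.6,2.5,0,0,-0.4,8.7],[0,-0.6,5,0,0,-0.4,8.7],[0,-0.6,5,0,0,-0.4,8.7],[0,-0.6,5,0,0,-0.4,8.7],[0,-0.6,5,0,0,-0.4,8.7]]'  ;  
python3 g.py '[[477.5,240,44,12.84]]'
```

```text
time: 2.95
eef_pos: [479.5, 241.2, 47.3]
tcp_rot: [-180.0, -0.2, 12.9]
contact_force: [0.0, 1.0, 1.2]
opening: 87.0
grasp_force: 0.0
t 2.95 pos [479.48 241.2   47.29] [-179.99   -0.2    12.86] F [0.   1.   1.24] op 87.0 gf 0.0
[477.5, 240, 44, 12.84] -> [-0.22  0.07  0.33] [-0.01 -0.2   0.02]
```

```bash
python3 -m crank '[[-0.2,0,0.3,0,-0.2,0,8.7],[-0.2,0,0.3,0,-0.2,0,7],[-0.2,0,0.3,0,-0.2,0,6],[-0.2,0,0.3,0,-0.2,0,5],[-0.2,0,0.3,0,-0.2,0,3.8],[-0.2,0,0.3,0,-0.2,0,3.8],[-0.2,0,0.3,0,-0.2,0,3.8],[-0.2,0,0.3,0,-0.2,0,3.8]]' 20 ;  
python3 g.py '[[477.5,240,44,12.84]]'
```

```text
time: 3.62
eef_pos: [476.8, 240.7, 42.6]
tcp_rot: [180.0, 0.1, 12.9]
contact_force: [0.1, -1.2, 4.8]
opening: 48.4
grasp_force: 9.5
t 3.62 pos [476.76 240.69  42.59] [179.98   0.13  12.9 ] F [ 0.11 -1.22  4.83] op 48.4 gf 9.475055174552836
[477.5, 240, 44, 12.84] -> [ 0.06  0.08 -0.14] [0.02 0.13 0.06]
```

```bash
python3 -m crank '[[0,0,-0.1,0,0,0,3.8],[0,0,-0.1,0,0,0,3.8],[0,0,-0.1,0,0,0,3.8],[0,0,-0.1,0,0,0,3.8],[0,0,-0.1,0,0,0,3.8]]' 20 ;  
python3 g.py '[[477.5,240,44,12.84]]'
```

```text
time: 4.03
eef_pos: [475.6, 240.7, 42.7]
tcp_rot: [-180.0, 0.3, 12.9]
contact_force: [-0.5, -0.4, -2.9]
opening: 41.5
grasp_force: 20.0
t 4.03 pos [475.62 240.75  42.69] [-179.99    0.27   12.88] F [-0.48 -0.37 -2.85] op 41.5 gf 19.995780354947783
[477.5, 240, 44, 12.84] -> [ 0.17  0.11 -0.13] [-0.01  0.27  0.04]
```

```bash
python3 -m crank '[[0,0,-3,0,0,0,3.8],[0,0,-6,0,0,0,3.8],[0,0,-10,0,0,0,3.8],[0,0,-13,0,0,0,3.8],[0,0,-13,0,0,0,3.8]]' 20 ;  
python3 g.py '[["d",0,0,180]]'
```

```text
time: 4.45
eef_pos: [480.6, 242.1, 178.8]
tcp_rot: [-180.0, -0.5, 12.9]
contact_force: [1.6, 1.2, -2.1]
opening: 41.7
grasp_force: 20.0
t 4.45 pos [480.63 242.14 178.83] [-179.97   -0.53   12.9 ] F [ 1.58  1.25 -2.08] op 41.7 gf 19.995303393225186
(np.float64(510.3), np.float64(-235.2), np.float64(179.99999999999997), -7.5) -> [-7.76 47.19 -0.22] [-0.13 -0.52 20.4 ]
```

```bash
python3 -m crank '[[-0.5,2,0,0,0,1,3.8],[-1,5,0,0,0,3,3.8],[-1.5,9,0,0,0,5,3.8],[-2.1,13,0,0,0,7,3.8],[-2.8,17,0,0,0,9,3.8],[-3.5,21,0,0,0,11,3.8],[-4.1,25,0,0,0,13,3.8],[-4.8,29,0,0,0,15,3.8],[-5.4,33,0,0,0,17,3.8],[-6,36,0,0,0,19,3.8]]' 20 ;  
python3 g.py '[["d",0,0,180]]'
```

```text
time: 5.28
eef_pos: [498.2, -126.6, 172.3]
tcp_rot: [179.9, 0.2, -6.3]
contact_force: [0.7, 0.1, -2.6]
opening: 41.6
grasp_force: 20.0
t 5.28 pos [ 498.17 -126.57  172.27] [179.91   0.21  -6.31] F [ 0.66  0.05 -2.59] op 41.6 gf 19.994447256904095
(np.float64(510.3), np.float64(-235.2), np.float64(179.99999999999997), -7.5) -> [ 2.4  10.67 -0.77] [0.09 0.21 1.19]
```

```bash
python3 -m crank '[[0.8,3.5,0,0,0,0.5,3.8],[1.6,7,0,0,0,1.2,3.8],[2.4,10.7,0,0,0,1.2,3.8],[2.4,10.7,1,0,0,1.2,3.8],[2.4,10.7,2,0,0,1.2,3.8],[2.4,10.7,2,0,0,1.2,3.8],[2.4,10.7,2,0,0,1.2,3.8]]' 20 ;  
python3 g.py '[["d",0,0,100]]'; python3 - <<'E'
from h import *
t=grab_frame("top");s=grab_frame("scene");cv2.imwrite("pics/t1.png",t);cv2.imwrite("pics/s1.png",s)
o=np.zeros((400,800,3),np.uint8); o[:400,:400]=cv2.resize(t[170:250,320:400],(400,400),interpolation=2); o[:400,400:]=cv2.resize(s[185:285,175:275],(400,400),interpolation=2); cv2.imwrite("pics/e.png",o)
E
```

```text
time: 5.87
eef_pos: [509.0, -230.3, 151.5]
tcp_rot: [-179.9, 0.5, -7.3]
contact_force: [-0.1, 0.4, -2.9]
opening: 41.6
grasp_force: 20.0
t 5.87 pos [ 509.04 -230.32  151.49] [-179.9     0.46   -7.27] F [-0.1   0.36 -2.9 ] op 41.6 gf 19.995554696652107
(np.float64(510.3), np.float64(-235.2), np.float64(99.99999999999999), -7.5) -> [0.23 0.48 5.15] [-0.1   0.46  0.22]
```

View pics/e.png

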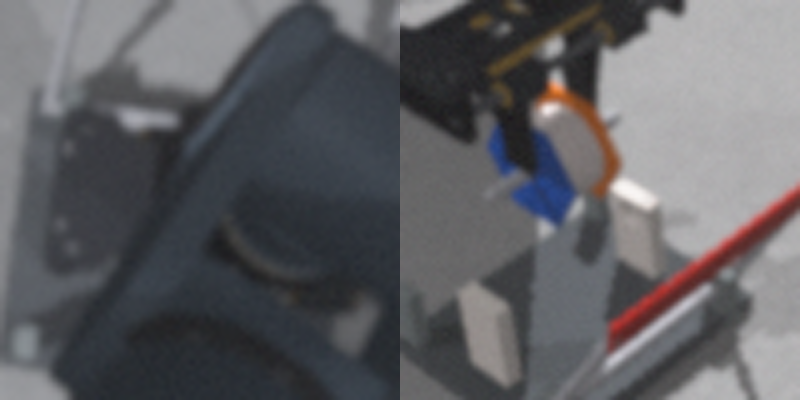

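```bash
python3 - <<'E'
from h import *
from g import go
p=read_state()['eef_pos']; go((510.3,-235.2,100,-7.5))
ax=np.array([np.sin(np.radians(7.4)),np.cos(np.radians(7.4)),0])
q=lambda X:((proj("scene",X)-[175,185]+.5)*4-.5)+[400,0]
c=p-[0,0,7.7]; print("tips R,L",q([c-ax*55,c+ax*55]))
iq=lambda x,y:((x-400+.5)/4-.5+175,(y+.5)/4-.5+185)
# post tops from this picture & predicted
from scipy.spatial.transform import Rotation as R
D=R.from_euler('z',-7.5,degrees=True)
print("posttops pred R then L",q([D.apply([x,y,74])+[510.3,-235.2,0] for y in(-72,-60,60,72) for x in(-18,18)]))
E
```

```text
t 5.97 pos [ 510.39 -230.87  152.94] [179.98   0.26  -7.22] F [-0.14  0.14 -1.42] op 41.7 gf 19.99546168895904
(510.3, -235.2, 100, -7.5) -> [0.07 0.43 5.29] [0.02 0.26 0.28]
tips R,L [[486.74 199.65]
 [618.15 114.91]]
posttops pred R then L [[457.73 292.81]
 [495.29 318.43]
 [472.54 282.77]
 [510.12 308.01]
 [610.2  189.41]
 [647.83 211.25]
 [623.   180.74]
 [660.61 202.26]]
```

```bash
python3 -m crank '[[0,0.4,1,0,0,0.3,3.8],[0,0.4,3,0,0,0.3,3.8],[0,0.4,5,0,0,0.3,3.8],[0,0.4,5,0,0,0.3,3.8],[0,0.4,5,0,0,0.3,3.8],[0,0.4,5,0,0,0.3,3.8]]' 20 ;  
python3 g.py '[["d",0,0,69.7]]'; python3 - <<'E'
from h import *
s=grab_frame("scene")
crop(s,185,215,80,60,10,"pics/f.png")
E
python3 g.py '[["d",0,0,69.7]]'
```

```text
time: 6.47
eef_pos: [510.7, -236.6, 103.9]
tcp_rot: [179.9, 0.1, -7.6]
contact_force: [0.6, -0.2, -2.7]
opening: 41.6
grasp_force: 20.0
t 6.47 pos [ 510.67 -236.57  103.92] [179.89   0.12  -7.59] F [ 0.61 -0.24 -2.75] op 41.6 gf 19.99539846496191
(np.float64(510.3), np.float64(-235.2), np.float64(69.69999999999999), -7.5) -> [-0.05 -0.14  3.42] [ 0.11  0.12 -0.09]
t 6.52 pos [ 510.97 -236.83  104.34] [179.87   0.07  -7.59] F [ 1.05  0.13 -2.36] op 41.6 gf 19.99537742289249
(np.float64(510.3), np.float64(-235.2), np.float64(69.69999999999999), -7.5) -> [-0.08 -0.16  3.46] [ 0.13  0.07 -0.09]
```

View pics/f.png

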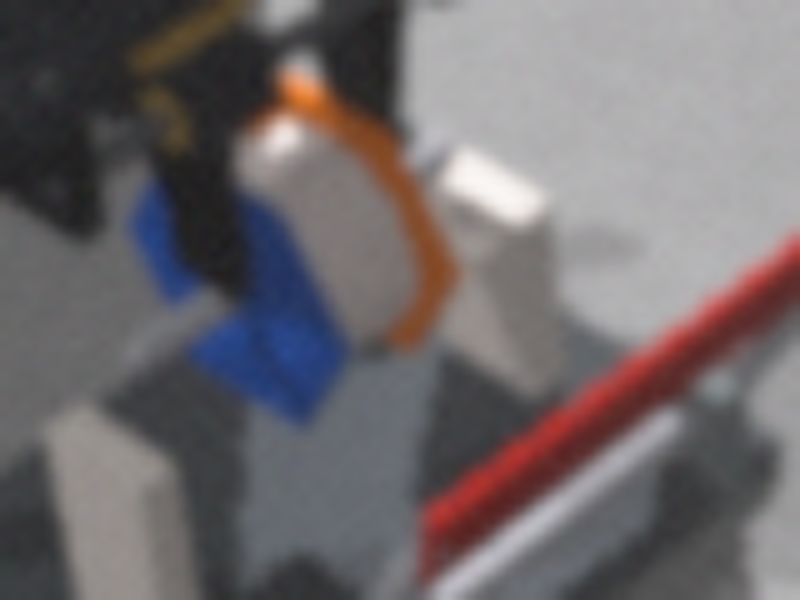

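```bash
python3 - <<'E'
from h import *
p=np.array([511,-236.8,104.3]); ax=np.array([np.sin(np.radians(7.59)),np.cos(np.radians(7.59)),0])
q=lambda X:((proj("scene",X)-[185,215]+.5)*10-.5)
c=p-[0,0,7.7]; print("R tip, R shaft base, L base, L tip",q([c-ax*55,c-ax*21,c+ax*21,c+ax*55]))
E
```

```text
R tip, R shaft base, L base, L tip [[129.34103948 365.41870805]
 [232.92949665 295.54965669]
 [355.48414056 212.89731938]
 [450.54476338 148.7940617 ]]
```

```bash
python3 -m crank '[[-0.1,-0.2,0.5,0,0,0,3.8],[-0.1,-0.2,1,0,0,0,3.8],[-0.1,-0.2,1.5,0,0,0,3.8],[-0.1,-0.2,1.5,0,0,0,3.8]]' 20 ;  python3 -m crank '[[0,0,0.5,0,0,0,3.8],[0,0,1,0,0,0,3.8],[0,0,1.5,0,0,0,3.8],[0,0,2,0,0,0,3.8],[0,0,2,0,0,0,3.8],[0,0,2,0,0,0,3.8]]' 20
python3 g.py '[["d",0,0,69.7]]'
```

```text
time: 6.85
eef_pos: [508.7, -233.9, 87.5]
tcp_rot: [180.0, 0.3, -7.6]
contact_force: [-0.2, 0.2, -2.6]
opening: 41.5
grasp_force: 20.0
time: 7.35
eef_pos: [509.0, -234.2, 67.8]
tcp_rot: [180.0, 0.2, -7.6]
contact_force: [0.0, -1.0, -1.9]
opening: 41.2
grasp_force: 20.0
t 7.35 pos [ 508.97 -234.2    67.82] [179.96   0.24  -7.62] F [ 0.   -1.   -1.88] op 41.2 gf 19.995616558589973
(np.float64(510.3), np.float64(-235.2), np.float64(69.69999999999999), -7.5) -> [ 0.14  0.08 -0.19] [ 0.04  0.24 -0.12]
```

```bash
python3 -m crank '[[0.1,0.1,-0.2,0,0,0,3.8],[0.1,0.1,-0.2,0,0,0,3.8],[0.1,0.1,-0.2,0,0,0,4.4],[0.1,0.1,-0.2,0,0,0,4.7],[0.1,0.1,-0.2,0,0,0,5.0],[0.1,0.1,-0.2,0,0,0,5.3],[0.1,0.1,-0.2,0,0,0,5.5],[0.1,0.1,-0.2,0,0,0,5.5]]' 20
python3 g.py '[["d",0,0,69.7]]';  python3 - <<'E'
from h import *
s=grab_frame("scene")
crop(s,185,215,80,60,10,"pics/k.png")
E
```

```text
time: 8.02
eef_pos: [510.1, -235.5, 70.3]
tcp_rot: [179.9, 0.2, -7.6]
contact_force: [-0.2, 0.0, -2.6]
opening: 54.3
grasp_force: 5.7
t 8.02 pos [ 510.1  -235.46   70.34] [179.93   0.19  -7.62] F [-0.22  0.01 -2.63] op 54.3 gf 5.654500118034775
(np.float64(510.3), np.float64(-235.2), np.float64(69.69999999999999), -7.5) -> [ 0.02 -0.03  0.06] [ 0.07  0.19 -0.12]
```

View pics/k.png

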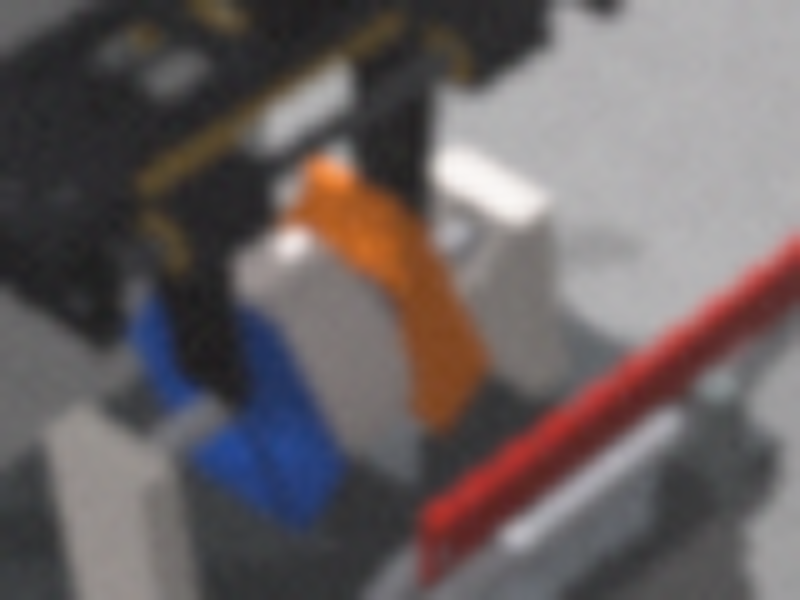

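```bash
python3 -m crank '[[0,0,0,0,0,0,5.8],[0,0,0,0,0,0,6.0],[0,0,0,0,0,0,6.2],[0,0,0,0,0,0,6.4],[0,0,0,0,0,0,6.6],[0,0,0,0,0,0,6.8],[0,0,0,0,0,0,7.0],[0,0,0,0,0,0,7.1],[0,0,0,0,0,0,7.1]]'
python3 g.py '[["d",0,0,69.7]]';  python3 - <<'E'
from h import *
s=grab_frame("scene")
crop(s,185,215,80,60,10,"pics/l.png")
E
```

```text
time: 8.82
eef_pos: [510.4, -235.8, 70.6]
tcp_rot: [179.9, 0.1, -7.6]
contact_force: [0.6, -0.4, -0.2]
opening: 70.7
grasp_force: 0.0
t 8.82 pos [ 510.4  -235.81   70.61] [179.9    0.14  -7.61] F [ 0.58 -0.35 -0.17] op 70.7 gf 0.0
(np.float64(510.3), np.float64(-235.2), np.float64(69.69999999999999), -7.5) -> [-0.02 -0.06  0.09] [ 0.1   0.14 -0.11]
```

View pics/l.png

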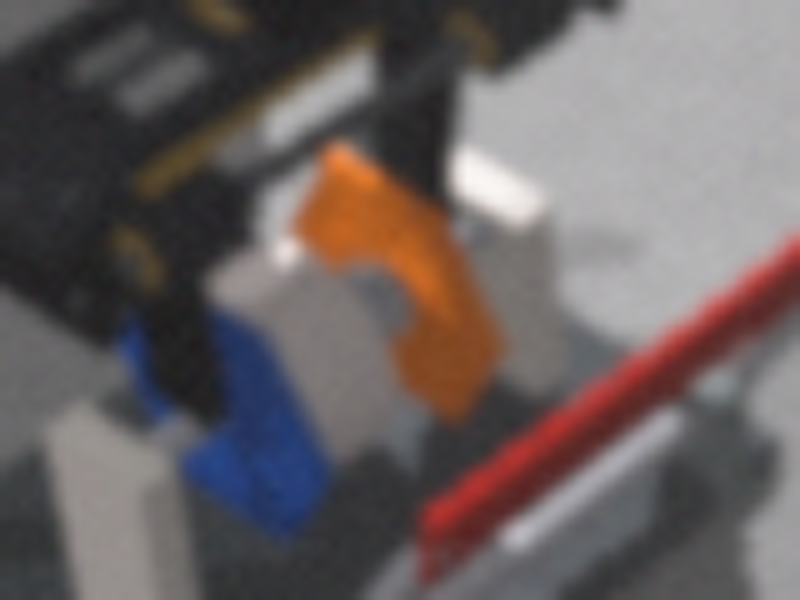

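```bash
python3 -m crank '[[0,0,0,0,0,0,7.1],[0,0,0,0,0,0,7.1],[0,0,-2,0,0,0,7.1],[0,0,-5,0,0,0,7.1],[0,0,-9,0,0,0,7.1],[0,0,-13,0,0,0,7.1],[0,0,-17,0,0,0,7.1],[0,0,-17,0,0,0,2],[0,0,-17,0,0,0,0]]' 5
python3 - <<'E'
from h import *
from g import *
t=cv2.imread("pics/top0.png");s0=cv2.imread("pics/scene0.png")
for im,n in((t,"top"),(s0,"scene")):
    h=cv2.cvtColor(im,cv2.COLOR_BGR2HSV); m=(cv2.inRange(h,(0,110,50),(6,255,255))|cv2.inRange(h,(174,110,50),(180,255,255)))
    k,_,st,c=cv2.connectedComponentsWithStats(m); i=1+st[1:,4].argmax(); print(n,st[i],c[i])
for th in(1.5,1.6,1.7,1.8,1.9):
    a=np.arctan2(40,-132)-th; x,z=70+138*np.cos(a),30+138*np.sin(a)
    X=disp(x,0,z)[:3]; print(th,(x,z),proj("top",[X]),proj("scene",[X]))
s=grab_frame("scene"); crop(s,165,200,120,90,6,"pics/n.png")
go(disp(190,0,235),disp(190,0,150))
E
```

```text
time: 9.62
eef_pos: [512.1, -236.4, 243.4]
tcp_rot: [179.7, -0.2, -7.6]
contact_force: [0.1, 0.3, 0.2]
opening: 63.8
grasp_force: 0.0
top [339 154  66  13 266] [370.86 160.16]
scene [227 228  53  42 297] [251.09 250.76]
1.5 (np.float64(100.5785498514107), np.float64(164.56950727778113)) [[370.76 176.44]] [[240.29 234.94]]
1.6 (np.float64(113.86031815833651), np.float64(160.84445915303215)) [[371.12 171.5 ]] [[244.49 238.52]]
1.7 (np.float64(126.70384866451778), np.float64(155.81205644385386)) [[371.35 166.87]] [[248.64 242.49]]
1.8 (np.float64(138.98081305864355), np.float64(149.52258125462515)) [[371.45 162.59]] [[252.67 246.8 ]]
1.9 (np.float64(150.5685439707125), np.float64(142.0388759424128)) [[371.43 158.72]] [[256.53 251.4 ]]
t 9.67 pos [ 510.72 -235.36  241.09] [179.88   0.1   -7.61] F [-0.16 -0.07 -0.07] op 60.7 gf 0.0
(np.float64(698.674523661024), np.float64(-259.9999765218098), np.float64(234.99999999999997), -7.5) -> [18.96 -0.05  0.57] [ 0.12  0.1  -0.11]
(np.float64(698.674523661024), np.float64(-259.9999765218098), np.float64(149.99999999999997), -7.5) -> [18.97 -0.07  9.07] [ 0.12  0.1  -0.11]
```

View pics/n.png

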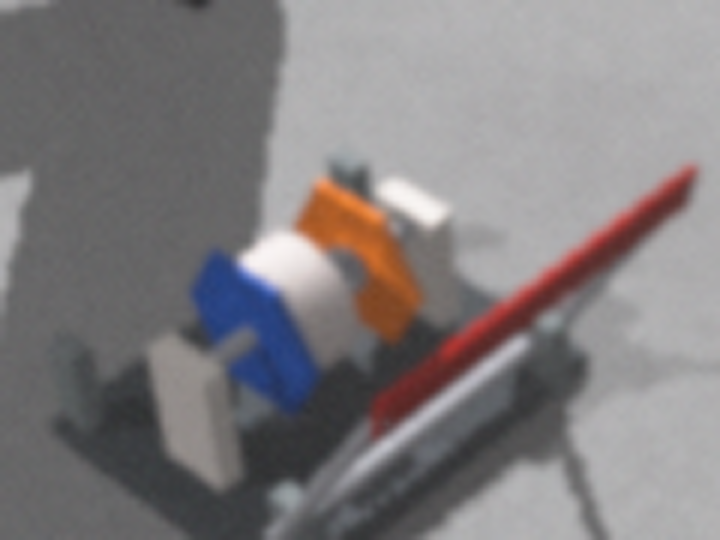

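```bash
python3 -m crank '[[4,0,0,0,0,0,0],[8,0,0,0,0,0,0],[12,0,0,0,0,0,0],[16,0,0,0,0,0,0],[19,0,0,0,0,0,0],[19,0,2,0,0,0,0],[19,0,5,0,0,0,0],[19,0,8,0,0,0,0],[19,0,10,0,0,0,0],[19,0,10,0,0,0,0]]' 10
cat > p.py <<'E'
from g import *
T=[]
for th in (1.7,1.5,1.3,1.1,.9,.7,.5,.3,.15,0):
    a=np.arctan2(40,-132)-th; x,z=70+138*np.cos(a),30+138*np.sin(a); s,c=np.sin(th),np.cos(th)
    T.append(disp(x+13*s,0,z+3*c+(10-10*s)*min(np.tan(th),3) if th<1.4 else z-6)); 
s=read_state(); go(*T)
E
python3 p.py
```

```text
time: 10.5
eef_pos: [693.3, -257.8, 130.0]
tcp_rot: [-179.7, 1.1, -7.6]
contact_force: [-0.7, 1.2, -0.6]
opening: 1.6
grasp_force: 0.0
t 10.5 pos [ 693.33 -257.78  129.96] [-179.71    1.13   -7.62] F [-0.68  1.16 -0.6 ] op 1.6 gf 0.0
(np.float64(648.7012324215895), np.float64(-253.4208679174759), np.float64(149.81205644385383), -7.5) -> [-4.52  0.15 -1.9 ] [-0.29  1.13 -0.12]
(np.float64(622.8745830379022), np.float64(-250.0207250217995), np.float64(158.5695072777811), -7.5) -> [-7.14  0.15 -2.72] [-0.29  1.13 -0.12]
(np.float64(595.326744733779), np.float64(-246.39398330592795), np.float64(169.85784743853816), -7.5) -> [-9.94  0.15 -3.8 ] [-0.29  1.13 -0.12]
(np.float64(567.1559628901745), np.float64(-242.68522951722775), np.float64(169.35287459293576), -7.5) -> [-12.78   0.16  -3.69] [-0.29  1.13 -0.12]
(np.float64(539.4853176811501), np.float64(-239.042319965605), np.float64(162.92620871649532), -7.5) -> [-15.56   0.17  -2.99] [-0.29  1.13 -0.12]
(np.float64(513.4179504114196), np.float64(-235.61048595901704), np.float64(150.98242722274966), -7.5) -> [-18.16   0.18  -1.75] [-0.29  1.13 -0.12]
(np.float64(489.9930847536927), np.float64(-232.52654388952806), np.float64(133.91583646895572), -7.5) -> [-20.49   0.19   0.01] [-0.29  1.13 -0.12]
(np.float64(470.14459618030475), np.float64(-229.91344079550666), np.float64(112.30792897126946), -7.5) -> [-22.45   0.21   2.21] [-0.29  1.13 -0.12]
(np.float64(458.08753046051663), np.float64(-228.32609797992117), np.float64(93.55963907815295), -7.5) -> [-23.63   0.22   4.11] [-0.29  1.13 -0.12]
(np.float64(448.76164423425075), np.float64(-227.09832176601736), np.float64(73.02102054903612), -7.5) -> [-24.53   0.23   6.18] [-0.29  1.13 -0.12]
```

```bash
python3 -m crank '[[-1.5,0.1,-1.5,0,0,0,0],[-3,0.1,-1.9,0,0,0,0],[-4.5,0.1,-1.9,0,0,0,0],[-5.8,0.1,-2.3,0,0,0,0],[-7.1,0.1,-2.7,0,0,0,0],[-8.5,0.1,-3.2,0,0,0,0],[-9.9,0.1,-3.8,0,0,0,0],[-9.9,0.1,-3.8,0,0,0,0]]'
python3 p.py | cut -c1-20,90-; python3 - <<'E'
from h import *
s=grab_frame("scene"); crop(s,165,180,120,90,6,"pics/o.png")
E
```

```text
time: 11.17
eef_pos: [598.4, -248.0, 179.1]
tcp_rot: [180.0, 0.3, -7.7]
contact_force: [-0.3, 0.2, -0.8]
opening: 0.6
grasp_force: 0.0
t 11.17 pos [ 598.44 gf 0.0
(np.float64(648.70125383), -7.5) -> [ 5.07 -0.14  2.9 ] [ 0.05  0.29 -0.15]
(np.float64(622.8745811), -7.5) -> [ 2.46 -0.13  2.04] [ 0.05  0.29 -0.15]
(np.float64(595.32673816), -7.5) -> [-0.33 -0.12  0.92] [ 0.05  0.29 -0.15]
(np.float64(567.155993576), -7.5) -> [-3.17 -0.11  0.99] [ 0.05  0.29 -0.15]
(np.float64(539.4853532), -7.5) -> [-5.95 -0.11  1.65] [ 0.05  0.29 -0.15]
(np.float64(513.417974966), -7.5) -> [-8.58 -0.1   2.85] [ 0.05  0.29 -0.15]
(np.float64(489.993095572), -7.5) -> [-10.93  -0.09   4.57] [ 0.05  0.29 -0.15]
(np.float64(470.1445126946), -7.5) -> [-12.92  -0.09   6.74] [ 0.05  0.29 -0.15]
(np.float64(458.087515295), -7.5) -> [-14.13  -0.09   8.62] [ 0.05  0.29 -0.15]
(np.float64(448.761603612), -7.5) -> [-15.06  -0.09  10.68] [ 0.05  0.29 -0.15]
```

View pics/o.png

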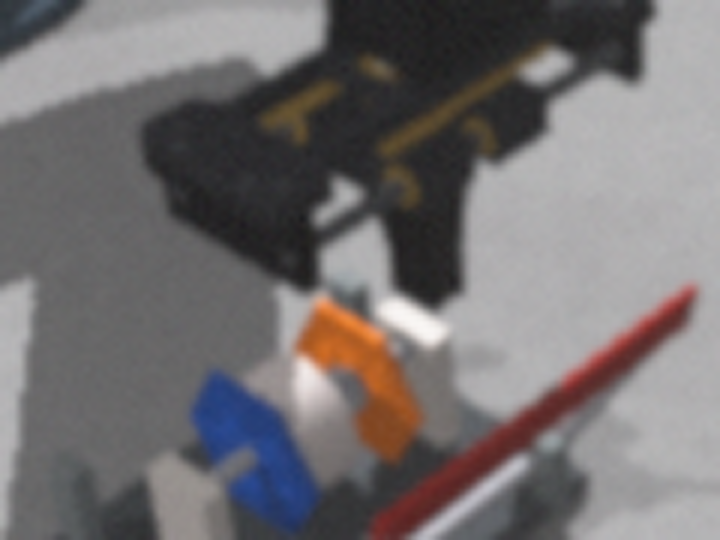

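```bash
python3 -m crank '[[1,0,-3.5,0,0,0,0],[5,0,-3.5,0,0,0,0],[9,0,-3.5,0,0,0,0],[10.5,0,0,0,0,0,0],[10.5,0,4,0,0,0,0],[10.5,0,5.5,0,0,0,0],[10.5,0,5.5,0,0,0,0],[10.5,0,5.5,0,0,0,0],[10.5,0,5.5,0,0,0,0],[10.5,0,5.5,0,0,0,0]]'
sed -i 's/^s=read.*/s=read_state(); go(*T); print("disp", R.from_euler("z",-DY,degrees=True).apply(s["eef_pos"]-D0))/' p.py
cat >> p.py <<'E'
im=grab_frame("scene"); h=cv2.cvtColor(im,cv2.COLOR_BGR2HSV); m=(cv2.inRange(h,(0,110,50),(6,255,255))|cv2.inRange(h,(174,110,50),(180,255,255)))[200:320,150:300]
k,_,st,c=cv2.connectedComponentsWithStats(m); i=1+st[1:,4].argmax(); print("red",st[i],c[i]+[150,200])
E
python3 p.py | sed 's/^(np.*->/->/'
```

```text
time: 12.05
eef_pos: [706.2, -263.3, 125.5]
tcp_rot: [179.8, -0.1, -7.6]
contact_force: [-0.4, -0.3, 1.3]
opening: 0.5
grasp_force: 0.0
t 12.05 pos [ 706.24 -263.33  125.48] [179.82  -0.1   -7.62] F [-0.4  -0.35  1.25] op 0.5 gf 0.0
-> [-5.83 -0.21 -2.44] [ 0.18 -0.1  -0.12]
-> [-8.43 -0.2  -3.32] [ 0.18 -0.1  -0.12]
-> [-11.21  -0.19  -4.46] [ 0.18 -0.1  -0.12]
-> [-14.05  -0.19  -4.41] [ 0.18 -0.1  -0.12]
-> [-16.84  -0.19  -3.77] [ 0.18 -0.1  -0.12]
-> [-19.47  -0.18  -2.58] [ 0.18 -0.1  -0.12]
-> [-21.84  -0.18  -0.88] [ 0.18 -0.1  -0.12]
-> [-23.85  -0.19   1.28] [ 0.18 -0.1  -0.12]
-> [-25.07  -0.19   3.15] [ 0.18 -0.1  -0.12]
-> [-26.01  -0.19   5.2 ] [ 0.18 -0.1  -0.12]
disp [197.93  -2.31 125.48]
red [77 60 12 12 65] [232.15 265.14]
```

```bash
python3 -m crank '[[-2,0,0,0,0,0,0],[-4,0,-0.5,0,0,0,0],[-5.8,0,-1,0,0,0,0],[-7,0,-1.5,0,0,0,0],[-8.4,0,-2.2,0,0,0,0],[-9.8,0,-2.7,0,0,0,0],[-11.2,0,-3.2,0,0,0,0],[-11.2,0,-3.2,0,0,0,0],[-11.2,0,-3.2,0,0,0,0]]'
python3 p.py | sed 's/^(np.*->/->/'
```

```text
time: 12.85
eef_pos: [594.3, -248.2, 157.2]
tcp_rot: [179.8, -0.0, -7.7]
contact_force: [-0.9, -0.5, -0.2]
opening: 0.6
grasp_force: 0.0
t 12.85 pos [ 594.27 -248.2   157.2 ] [179.84  -0.01  -7.65] F [-0.88 -0.48 -0.17] op 0.6 gf 0.0
-> [ 5.46 -0.21  0.74] [ 0.16 -0.01 -0.15]
-> [ 2.86 -0.2  -0.14] [ 0.16 -0.01 -0.15]
-> [ 0.08 -0.19 -1.27] [ 0.16 -0.01 -0.15]
-> [-2.76 -0.18 -1.22] [ 0.16 -0.01 -0.15]
-> [-5.55 -0.18 -0.57] [ 0.16 -0.01 -0.15]
-> [-8.18 -0.17  0.62] [ 0.16 -0.01 -0.15]
-> [-10.54  -0.17   2.33] [ 0.16 -0.01 -0.15]
-> [-12.55  -0.17   4.49] [ 0.16 -0.01 -0.15]
-> [-13.76  -0.17   6.36] [ 0.16 -0.01 -0.15]
-> [-14.7   -0.18   8.41] [ 0.16 -0.01 -0.15]
disp [ 84.95  -1.93 157.2 ]
red [ 51  25  29  26 259] [215.66 237.02]
```

```bash
python3 -m crank '[[-1.4,0,-0.4,0,0,0,0],[-2.8,0,-0.8,0,0,0,0],[-4.2,0,-0.6,0,0,0,0],[-5.6,0,-0.3,0,0,0,0],[-6.9,0,0.2,0,0,0,0],[-8.2,0,0.8,0,0,0,0],[-8.2,0,0.8,0,0,0,0],[-8.2,0,0.8,0,0,0,0]]'
python3 p.py | sed 's/^(np.*->/->/'
python3 - <<'E'
from g import *
for th in (1.8,1.3,1.1,.9,.7,.6,.5,.3,0):
    a=np.arctan2(40,-132)-th; x,z=70+138*np.cos(a),30+138*np.sin(a); print(th,proj("scene",[disp(x,y,z)[:3] for y in(-88,0,88)]).round(0).tolist())
E
```

```text
time: 13.57
eef_pos: [512.7, -236.9, 147.2]
tcp_rot: [179.9, 0.2, -7.6]
contact_force: [-0.1, 0.3, 0.1]
opening: 0.8
grasp_force: 0.0
t 13.57 pos [ 512.72 -236.86  147.22] [179.94   0.19  -7.64] F [-0.13  0.31  0.09] op 0.8 gf 0.0
-> [13.7  -0.17 -0.3 ] [ 0.06  0.19 -0.14]
-> [11.09 -0.16 -1.17] [ 0.06  0.19 -0.14]
-> [ 8.31 -0.15 -2.29] [ 0.06  0.19 -0.14]
-> [ 5.47 -0.14 -2.23] [ 0.06  0.19 -0.14]
-> [ 2.68 -0.14 -1.58] [ 0.06  0.19 -0.14]
-> [ 0.05 -0.13 -0.38] [ 0.06  0.19 -0.14]
-> [-2.31 -0.13  1.34] [ 0.06  0.19 -0.14]
-> [-4.3  -0.13  3.51] [ 0.06  0.19 -0.14]
-> [-5.51 -0.13  5.38] [ 0.06  0.19 -0.14]
-> [-6.44 -0.13  7.44] [ 0.06  0.19 -0.14]
disp [  2.62  -1.33 147.22]
red [ 30  21  31  23 274] [195.28 232.31]
1.8 [[225.0, 268.0], [253.0, 247.0], [278.0, 228.0]]
1.3 [[204.0, 248.0], [232.0, 229.0], [257.0, 212.0]]
1.1 [[196.0, 244.0], [224.0, 225.0], [249.0, 208.0]]
0.9 [[189.0, 242.0], [217.0, 223.0], [242.0, 207.0]]
0.7 [[183.0, 241.0], [211.0, 224.0], [236.0, 207.0]]
0.6 [[180.0, 242.0], [208.0, 224.0], [233.0, 208.0]]
0.5 [[178.0, 243.0], [206.0, 226.0], [231.0, 210.0]]
0.3 [[175.0, 247.0], [202.0, 229.0], [227.0, 214.0]]
0 [[173.0, 255.0], [200.0, 238.0], [224.0, 222.0]]
```

```bash
python3 -m crank '[[-1.2,0,0.3,0,0,0,0],[-2.3,0,1.2,0,0,0,0],[-3.4,0,2.3,0,0,0,0],[-4.3,0,3.4,0,0,0,0],[-5,0,4.4,0,0,0,0],[-5.5,0,5.2,0,0,0,0],[-6,0,6.2,0,0,0,0],[-6.3,0,6.8,0,0,0,0],[-6.3,0,6.8,0,0,0,0],[-6.3,0,6.8,0,0,0,0]]'
python3 p.py | tail -n 3
```

```text
time: 14.45
eef_pos: [450.3, -228.7, 79.4]
tcp_rot: [179.9, 0.2, -7.6]
contact_force: [-0.0, -0.5, -0.3]
opening: 0.7
grasp_force: 0.0
(np.float64(448.76164423425075), np.float64(-227.09832176601736), np.float64(73.02102054903612), -7.5) -> [-0.17 -0.14  0.64] [ 0.08  0.17 -0.11]
disp [-60.32  -1.44  79.44]
red [ 22  19  54  36 350] [197.85 237.18]
```

```bash
python3 -m crank '[[-0.1,0,0.3,0,0,0,0],[-0.1,0,0.5,0,0,0,0],[-0.1,0,0.7,0,0,0,0],[-0.1,0,0.7,0,0,0,0],[-0.1,0,0.7,0,0,0,0]]'
python3 p.py | tail -n 2;  python3 -m crank '[[0,0,0.1,0,0,0,0],[0,0,0.2,0,0,0,0],[0,0,0.2,0,0,0,0]]'
python3 p.py | tail -n 2
```

```text
time: 14.92
eef_pos: [448.9, -228.5, 73.3]
tcp_rot: [179.9, 0.1, -7.6]
contact_force: [-1.2, 0.8, 5.9]
opening: 0.4
grasp_force: 3.1
disp [-61.75  -1.42  73.32]
red [ 22  37  28  19 186] [185.78 245.99]
time: 15.22
eef_pos: [448.9, -228.6, 73.1]
tcp_rot: [179.9, 0.1, -7.6]
contact_force: [-3.9, 1.1, 20.9]
opening: 0.5
grasp_force: 10.5
disp [-61.73  -1.47  73.12]
red [ 22  37  29  19 188] [185.7  246.09]
```

```bash
python3 -m crank '[[0,0,-0.3,0,0,0,0],[0,0,-1,0,0,0,0],[0,0,-3,0,0,0,0],[0,0,-6,0,0,0,0],[0,0,-10,0,0,0,0],[-2,0,-14,0,0,0,0],[-3,0,-16,0,0,0,0],[-3,0,-16,0,0,0,0],[-3,0,-16,0,0,0,0],[-3,0,-16,0,0,0,0]]'
python3 p.py | tail -n 2; python3 - <<'E'
from h import *
import os
from g import disp
s=grab_frame("scene")[200:300,165:285]; n=cv2.imread("pics/n.png"); n=cv2.resize(n,(120,90),interpolation=3)
for name,im,y0 in(("before",n,200),("now",s,200)):
    print(name,[([round(c[0]+165,1),round(c[1]+y0,1)],st[4]) for lo,hi in (((5,120,80),(18,255,255)),((108,130,50),(125,255,255))) for st,c in blobs(im,lo,hi,20)])
print(proj("scene",[disp(0,y,62)[:3] for y in(-32,32)]))
E
```

```text
time: 16.1
eef_pos: [419.1, -223.9, 230.1]
tcp_rot: [180.0, 0.2, -7.6]
contact_force: [-0.6, -0.1, 0.2]
opening: 0.7
grasp_force: 0.0
disp [-91.87  -0.66 230.07]
red [ 22  21  54  35 381] [198.35 237.72]
before [([225.5, 242.3], 234), ([207.2, 255.0], 239)]
now [([225.4, 242.2], 239), ([207.1, 254.8], 245)]
[[206.43 256.11]
 [224.64 243.41]]
```

```bash
python3 -c "
from rig import ticket
print(ticket.finish_job())"
```

```text
the job is handed in; nothing more can be done
None
```

The roll is in both cups, the red bar is down on its stop, the arm is clear of everything, and the job was handed in at about 16 s. The last camera measurement and a 21 N reading against the stop agree with this. My first push at the bar passed over it, and a lower second push brought it down. I viewed 12 pictures, two over the limit of 10.

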